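Fit the flat beater to the bottom-drive mixer

TASK

Lift the white flat beater straight up out of its sprung clip on the accessory rail, carry it to the mixer base, turn it until the four lugs of its stem mesh with the slots of the orange drive, and slide it down against the spring until its black collar sits fully home on the drive. Finish while still holding the beater and pressing it down, because the spring lifts it again when let go; leave the dough hook, the shaker, the cup and the rail as they are.

Things in the scene. Friction and masses are not known exactly. Their poses are not given: they have to be found in the camera images.
- beater: White flat beater, 0.2 kg, 150 mm long, standing stem down in one of the rail's two clips. Origin at the stem's tip, z up along the stem, x along the paddle's width, y through its thickness. Paddle from z = 56 to 150 mm, 64 mm wide, 14 mm thick. From the tip up: cone from radius 3 to 8 mm over 8 mm, then round stem of radius 8 mm up to the black collar at z = 40.
- beater_top (a point): Middle of the beater's top edge, 150 mm above the stem's tip, axes as the beater's. The top 34 mm of the paddle is a solid flat plate, 64 mm wide (x), 14 mm thick (y): the place to grip, fingers closing along y.
- beater_lugs (a point): Centre of the stem's lugs, 17 mm above the tip, axes as the beater's. Four lugs in a cross along +-x and +-y, each 6 mm wide, reaching to radius 12 mm, from z = 10 to 24 mm above the tip; they repeat every quarter turn.
- beater_collar (a point): Centre of the flat underside (radius 16 mm) of the beater's black collar, 40 mm above the tip, axes as the beater's. The collar is 12 mm high, at most 18 mm in radius, its upper side sloped inwards.
- rail: Fixed aluminium accessory rail on two feet, 62 mm (x) by 236 mm (y), top face 62 mm above the table; origin on the table under its centre. Two holes of 29 mm diameter at y = -56 and +56 mm: the beater stands in one, the hook in the other, their collars resting on the top face, each at its own yaw.
- rail_mid (a point): Middle of the rail's top face, axes as the rail's. On the +-y sides of each hole a blue sprung jaw laps over the collar's sloped edge; grey blocks behind them reach 18 mm above the face, 45 mm from the hole's centre. Pulling straight up takes about 5 to 15 N until the collar has risen 10 mm past the jaws; 45 mm of lift clears the tip.
- mixer: Fixed white mixer base, bowl taken off, 260 mm (x) by 200 mm (y), 92 mm high, with a grey disc of radius 62 mm on top, to 100 mm; origin on the table under its centre. The orange drive stands on the centre of the disc, from 100 to 145 mm above the table.
- drive_mouth (a point): Centre of the orange drive's top face, 145 mm above the table, z up, x and y along its four slots (any yaw). Four teeth, 36 mm across, round a bore of 18.6 mm diameter; slots 10 mm wide, open outwards, 45 mm deep. Stem clears the bore by 1.3 mm, lugs the slots by 2 mm a side (0.16 rad). Lugs reach the teeth with the tip 10 mm below the mouth; home is 40 mm, collar on the teeth.
- hub (a joint): Turn of the orange drive about its vertical axis on the mixer, rad, anticlockwise from above; 0 when its slots lie along the mixer's x and y. It turns only against about 0.3 N m.
- plunger (a joint): Sprung black plunger in the drive's bore: travel in m, 0 up (its top 22 mm below the mouth), growing as it is pressed; 0.018 when the beater is home. Its spring pushes up with 4 N at 0 and 8.5 N at home, more than the beater's weight.
- hook: Dark steel dough hook with the same stem and collar, in the other clip; origin at the tip of its stem, highest point 152 mm above it. Not to be disturbed.
- shaker: Clear jar with a red cap, 52 mm in diameter, 100 mm high, origin under its base. Not to be disturbed.
- cup: Steel cup, rim 76 mm in diameter, 70 mm high, origin under its base. Not to be disturbed.
Things that resemble listed ones, but are neither listed nor needed, are in the scene too. Of the things shaped like the rail, the aluminium one is meant.

How it is judged:
By the outcome, as a careful person would: the job done as asked, in the order asked, and still so for the second after the job is handed in, while the arm keeps its last pose, push and grip.
It also fails if it takes over 56 s, if anything falls off the work surface, if the arm or the gripper's body presses on something with over 40 N, if the wrist force passes 120 N, or if a joint passes its speed limit or range.

ROBOT

A 6-joint arm with a two-finger parallel gripper is mounted at the origin on the work surface. World frame = base frame: x ahead of the robot, y to its left, z up, the work surface at z = 0. Lengths are in m, angles in degrees, forces in N, time in s.
With the tool pointing down it reaches from about 0.4 to 0.825 m from the base axis. Payload 7 kg.
Tool frame: the origin (TCP) lies at the very end of the fingers, on their centre line; the grasp point (between the pads) lies 19 mm behind it; z points along the fingers, y is the direction in which the jaws open and shut (so a half turn about z gives the same grasp; the last joint's range is limited). The gripper opens to 88 mm and grips with 3 to 60 N. Pads are 19 mm wide; open, the fingers measure 130 mm over their backs; the gripper's body (78 mm by 193 mm) begins 47 mm behind the grasp point.
Start: joints at [-56.259, 20.546, 0.682, 0, -70.136, -16.507], TCP at [0.2, -0.645, 0.227] pointing down, gripper open.
Joint ranges: [-176.03, 176.03], [-82.01, 121.73], [-58.28, 71.71], [-173.87, 95.51], [-174.79, -0.11], [-173.66, 173.66]. Speed limits (degrees/s): [136.94, 136.94, 172.46, 180, 180, 180].

INTERFACE

Orientations are given as [roll, pitch, yaw] about the fixed x, y, z axes, in that order (R = Rz(yaw) Ry(pitch) Rx(roll)).
In Python, from plant import telemetry, optics, ctrl gives the robot as it stands.
- The arm moves only by the tool servo_tool, never from a script. Its argument "rows" is a list of rows, each a list of 3 entries, a list of its own where there are three numbers: the shift along the tool's x, y, z in m, then the turn, a rotation vector about the tool's x, y, z in units of 6 degrees (1.0 is 6 degrees), then the closure, from 0 (fully open) to 1 (shut). A call has 1 to 20 rows; each row shifts and turns the commanded pose from where the row before left it, along the tool's axes as they then stand; what a row does not reach is not made up. A row lasts 1/12 s, in which the tool goes at most 41.7 mm and 7.16 degrees, less where a joint would pass 70% of its speed; a pose out of reach is approached as far as the arm can. A call is refused whole if a number of a shift passes 0.0417 or a number of a turn 1, either way. A call with a gripper value outside its range is refused whole. The fingers move at their own pace and stop on an object; the grip force is fixed at half the most. Time passes only in rows, so rows that do not move let the fingers close. It gives the time, the measured TCP pose, the force and the opening at its end, in the units of the state.
- telemetry.get_obs(): the state, without advancing time (a new reading comes with each control period).
- optics.snapshot(name): name is "side" or "top"; returns the picture (480x640x3 uint8, red, green, blue); there is no depth.
- optics.camera_info(name): a dict with "mtx" (3x3 intrinsics, pixels), "rvec" (rotation vector, rad) and "tvec" (3), from world to camera coordinates, as OpenCV has them. Camera axes: x right, y down, z forward; pixel columns grow to the right and rows downward; lengths in m; the calibration is good to about 2 mm. A picture is of the moment at which its call begins. camera_info takes no time and is no camera call.
- ctrl.close_job(): hands the job in, once; it reports no verdict.
The state is a dict: "clock": time; "joint_pos": joint angles; "qvel": joint speeds; "tau": joint torques, N m; "tool_pos": TCP position; "orientation": TCP orientation; "force": force on the tool from outside, world axes, zero at the start; "moment": the same for the moment, N m; "opening": finger opening in m.
Only numpy, scipy, OpenCV 4.12 (cv2) and the standard library are available. Lean on these libraries where they do the work, as an engineer would, in place of code of your own. Each camera call takes 0.05 s, during which the arm holds its last target.

## Working session

There is one attempt and no reset: what is moved stays moved. The work goes in short steps, Python scripts to look and compute and a tool call to move; the robot and the scene stay as the last step left them, time stands still between calls to the robot, and variables do not carry over. Pictures are saved under pics/ and viewed, and the job is handed in when it is done.

Besides the shell and the picture viewer there is one more tool, called after "Emit:" as a command line: name --argument value ..., lists and objects as JSON in quotes. servo_tool: Moves the arm, as the interface text tells. Its arguments: {"type":"object","properties":{"rows":{"type":"array"}},"required":["rows"]}

```bash
mkdir -p pics; ls; python3 - <<'E'
from plant import telemetry, optics, ctrl
import cv2
print(telemetry.get_obs())
for n in ("side","top"):
    im=optics.snapshot(n); cv2.imwrite(f"pics/{n}0.png",im[:,:,::-1]); 
    i=optics.camera_info(n); print(n,i)
    R=cv2.Rodrigues(i["rvec"])[0]; print(-R.T@i["tvec"].reshape(3))
E
```

```text
pics
{'clock': 0.0, 'joint_pos': array([-5.62586390e+01,  2.05922604e+01,  6.34715835e-01, -2.24023683e-02,
       -7.01368208e+01, -1.65066947e+01]), 'qvel': array([0.01743662, 0.052388  , 0.01065555, 0.01693476, 0.00484237,
       0.07533871]), 'tau': array([ 7.56708178e-04, -5.82724249e+01,  2.93054527e+01,  6.99665576e+00,
        7.05490995e-03, -1.89223783e-04]), 'tool_pos': array([ 0.19983127, -0.64422476,  0.22561336]), 'orientation': array([ 1.79903540e+02, -6.62298971e-03, -1.62772957e+02]), 'force': array([ 0.62077477,  0.06824328, -0.08683169]), 'moment': array([0.01315753, 0.07207377, 0.03737393]), 'opening': 0.08735284627214926}
side {'mtx': array([[487.60101269,   0.        , 324.63478519],
       [  0.        , 487.60101269, 230.78237061],
       [  0.        ,   0.        ,   1.        ]]), 'rvec': array([ 1.01658642, -2.31208757,  1.18957276]), 'tvec': array([0.38867074, 0.3142601 , 0.82616952])}
[-0.07996554  0.62360311  0.73287455]
top {'mtx': array([[614.38309712,   0.        , 309.99600812],
       [  0.        , 614.38309712, 247.34132835],
       [  0.        ,   0.        ,   1.        ]]), 'rvec': array([ 2.14891567, -2.09667305,  0.21048716]), 'tvec': array([-0.00567799,  0.54515903,  1.05952962])}
[0.3326544  0.01119297 1.14413696]
```

View pics/side0.png

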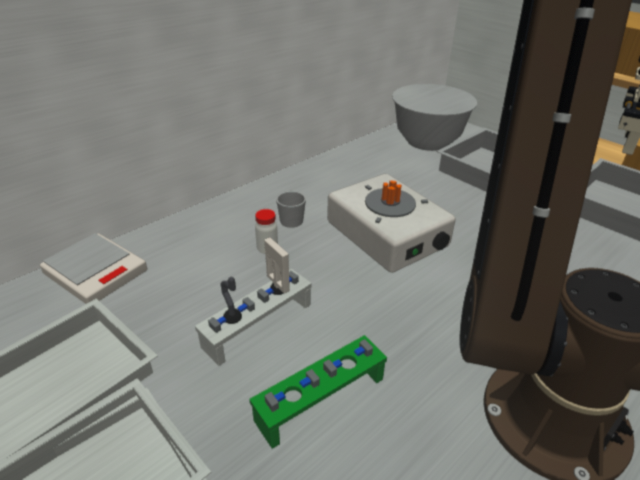

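View pics/top0.png

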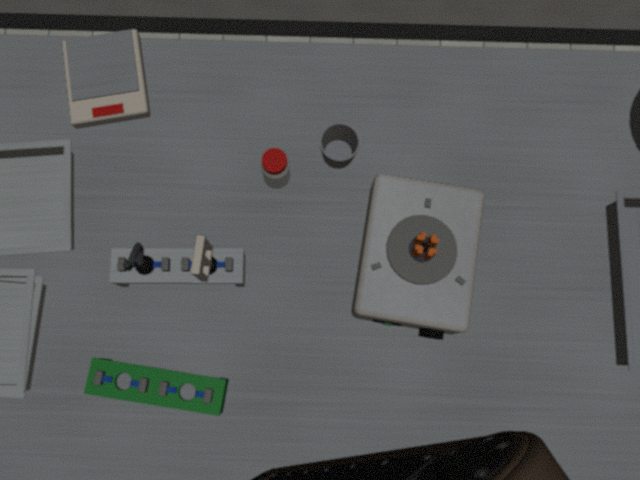

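```bash
cat > h.py <<'E'
import numpy as np, cv2
from plant import telemetry, optics, ctrl
I={n:optics.camera_info(n) for n in ("side","top")}
def ray(n,p):
    i=I[n]; R=cv2.Rodrigues(i["rvec"])[0]; c=-R.T@i["tvec"].reshape(3)
    u=cv2.undistortPoints(np.array([[p]],float),i["mtx"],None)[0,0]
    return c,R.T@np.array([u[0],u[1],1.])
def plane(n,p,z):
    c,d=ray(n,p); return c+d*(z-c[2])/d[2]
def proj(n,P):
    i=I[n]; return cv2.projectPoints(np.array(P,float).reshape(-1,3),i["rvec"],i["tvec"],i["mtx"],None)[0].reshape(-1,2)
def tri(a,b):
    (c1,d1),(c2,d2)=ray("side",a),ray("top",b)
    A=np.stack([d1,-d2],1); s=np.linalg.lstsq(A,c2-c1,rcond=None)[0]
    p,q=c1+s[0]*d1,c2+s[1]*d2; return (p+q)/2,np.linalg.norm(p-q)
def crop(im,x0,y0,w,h,k,f):
    c=cv2.resize(im[y0:y0+h,x0:x0+w],None,fx=k,fy=k,interpolation=cv2.INTER_CUBIC); cv2.imwrite(f,c)
E
python3 - <<'E'
from h import *
s=cv2.imread("pics/side0.png");t=cv2.imread("pics/top0.png")
a=cv2.resize(s[225:345,190:320],None,fx=4,fy=4,interpolation=2)
crop(s,190,225,130,120,5,"pics/c1.png"); crop(t,100,225,150,70,5,"pics/c2.png")
crop(t,380,205,85,85,7,"pics/c3.png"); crop(s,355,165,75,60,8,"pics/c4.png")
E
```

```text
(no output)
```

View pics/c1.png

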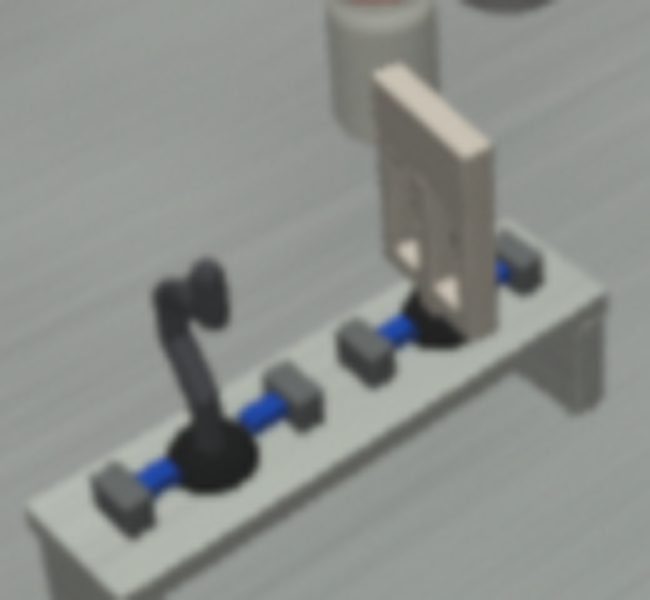

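View pics/c2.png

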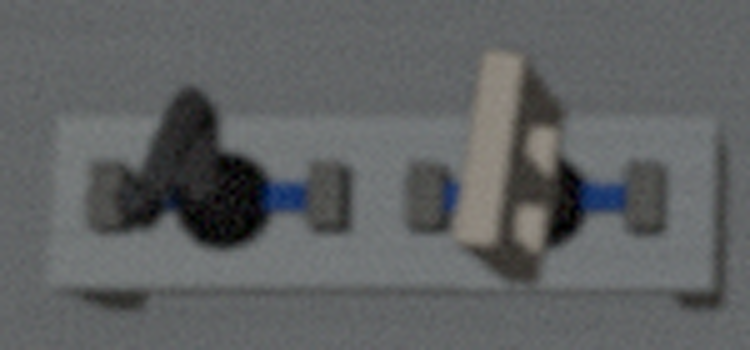

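View pics/c3.png

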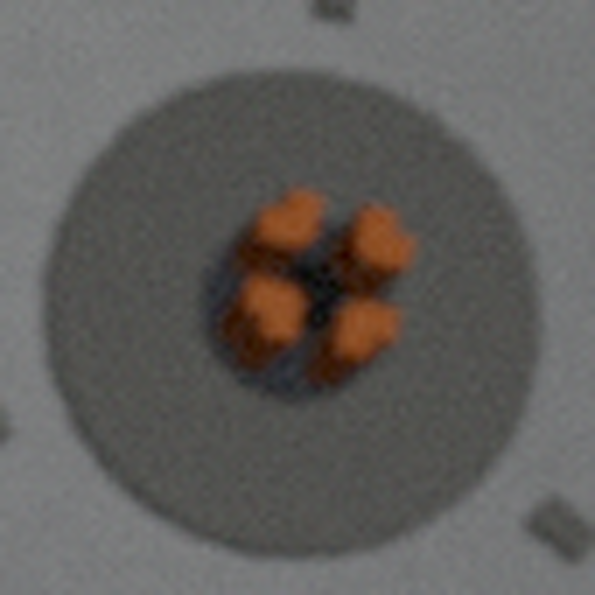

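View pics/c4.png

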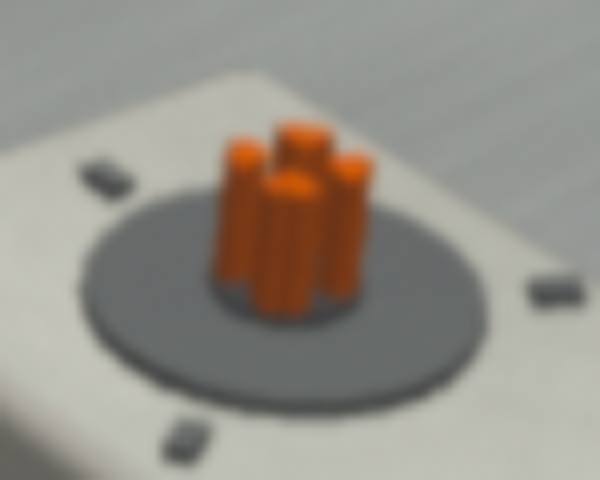

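Candidates for the beater: white paddle standing in the aluminium rail (side 278,265; top 200,258); dark hook in the same rail (side 230,300; top 140,260); empty green rail (side 320,390) is a decoy. The crops confirm the white flat paddle with solid top plate. The orange drive is at side (392,192), top (426,245). Next I'll measure.

```bash
python3 - <<'E'
from h import *
t=cv2.imread("pics/top0.png");s=cv2.imread("pics/side0.png")
tb=cv2.GaussianBlur(t,(3,3),0).astype(int)
def blobs(m,off=(0,0),amin=15):
    n,l,st,c=cv2.connectedComponentsWithStats(m.astype(np.uint8));return [(st[k][4],c[k]+off,l==k) for k in range(1,n) if st[k][4]>=amin]
# beater top
m=np.zeros(t.shape[:2],bool); r=tb[225:295,180:230]
print("samples", tb[258,199],tb[254,208],tb[270,175])
mm=(r[:,:,2]-r[:,:,0]>12)&(r[:,:,2]>135); m[225:295,180:230]=mm
for a,c,l in blobs(m):
    cn,_=cv2.findContours(l.astype(np.uint8),0,1); R=cv2.minAreaRect(cn[0]); b=cv2.boxPoints(R)
    P=np.array([plane("top",p,.172) for p in b]); e=P[1]-P[0],P[2]-P[1]
    L=max(e,key=np.linalg.norm); print("top",a,c,R,plane("top",c,.172),[np.linalg.norm(x) for x in e],np.degrees(np.arctan2(L[1],L[0])))
# orange tops
o=tb[205:290,380:465]; m=np.zeros(t.shape[:2],bool); m[205:290,380:465]=(o[:,:,2]-o[:,:,0]>70)&(o[:,:,2]>150)
C=[]
for a,c,l in blobs(m,amin=8):
    P=plane("top",c,.145);C.append(P);print("tooth",a,c,P)
C=np.array(C);print(C.mean(0));d=C-C.mean(0);print(np.linalg.norm(d,axis=1)*1e3,np.degrees(np.arctan2(d[:,1],d[:,0]))%90)
# grey blocks/hook blue jaws of alu rail at z ~.07
b=tb[225:295,100:250];m=np.zeros(t.shape[:2],bool);m[225:295,100:250]=(b[:,:,0]-b[:,:,2]>50)
for a,c,l in blobs(m,amin=5): print("jaw",a,c,plane("top",c,.070))
sb=s.astype(int)
v=sb[165:225,355:430];m=np.zeros(t.shape[:2],bool);m[165:225,355:430]=(v[:,:,2]-v[:,:,0]>60)&(v[:,:,2]>190)
for a,c,l in blobs(m,amin=3): print("side tooth",a,c,plane("side",c,.145))
print(proj("side",C.mean(0)))
E
```

```text
samples [122 132 138] [126 135 141] [117 116 112]
top 177 [197.26553672 254.1299435 ] ((197.24630737304688, 253.96240234375), (5.019291877746582, 34.95185852050781), 8.426968574523926) [0.50618309 0.18886716 0.172     ] [np.float64(0.056820114259451965), np.float64(0.008138797285025149)] -4.894666593124381
nan<stdin>:19: RuntimeWarning: Mean of empty slice.
  ret = ret.dtype.type(ret / rcount)
Traceback (most recent call last):
numpy.exceptions.AxisError: axis 1 is out of bounds for array of dimension 1
```

```bash
python3 - <<'E'
from h import *
t=cv2.imread("pics/top0.png").astype(int);s=cv2.imread("pics/side0.png").astype(int)
print((t[245,188:225,2]),(t[245,188:225,2]-t[245,188:225,0]));print((t[260,185:222,2]),(t[260,185:222,2]-t[260,185:222,0]))
print(t[231:275,199,2]); print(t[231:275,199,2]-t[231:275,199,0])
print(t[236,410:445,2],t[236,410:445,2]-t[236,410:445,0])
print(s[188,378:404,2],s[188,378:404,2]-s[188,378:404,0])
E
```

```text
[ 99  96  97  96  96  93 105 124 136 140 139 137 141 139 129 103  75  60
  55  60  63  62  65  74  83  91  95  96  92  91  97  95  95  99  97  94
  96] [-3 -4 -2 -2 -3 -3  5 14 16 13 17 14 15 14 12 15  8  7  5  7 10  8  5  5
 -4 -1 -3  0 -6 -4 -1 -2 -4 -3 -2 -6 -1]
[ 80  80  72  57  59  78 101 118 135 140 142 140 140 139 137 121  96  64
  61  50  57  65  53  72  85  72  54  26   7   7  36  62  85  98 101 106
 104] [  2   4   2   1  -8 -12  -7   5  13  17  17  13  17  13  14  14  13  12
   7   5   9   8   3  10  11  11   6   9  -1   5  -1  -6 -11 -14 -14 -10
 -10]
[ 97 101  96 103 118 135 141 138 141 139 141 141 138 139 137 143 143 140
 138 142 142 140 140 139 140 140 140 144 141 137 136 135 135 132 127 120
 116 116 109 108 104  97  89  70]
[-2 -4 -2  1 11 16 17 18 17 17 14 16 15 17 14 14 16 16 15 15 17 19 15 15
 16 15 16 16 16 14 15 14 16 13 14 13 14 10 15 10 14 11 13  9]
[ 78  79  83  78  78  72  80 118 140 142 143 141 140 144 135 112  81  69
  69  70  77 107 135 142 138 137 118  94  80  80  78  82  82  82  84] [  0   2   2   1   3  11  31  77  99 107 103 105 105 104  88  62  16   2
  -2   9  33  73  97 105 106  89  61  24   5   2   1   1   3   3   2]
[158 154 150 140 128 114 114 120 124 134 160 179 184 190 198 190 165 137
 117 116 127 131 138 161 177 180] [  6   5   5  11  38  68  88  99 102 112 138 163 172 183 191 179 149 118
  95  95 106 109  81  40  17  11]
```

```bash
cat > m.py <<'E'
from h import *
def blobs(m,amin):
    n,l,st,c=cv2.connectedComponentsWithStats(m.astype(np.uint8));return [(st[k][4],c[k],l==k) for k in range(1,n) if st[k][4]>=amin]
def rect(t,x0,y0,x1,y1,f):
    m=np.zeros(t.shape[:2],bool);m[y0:y1,x0:x1]=f(t[y0:y1,x0:x1].astype(int));return m
if __name__=="__main__":
    K=4
    t=cv2.resize(cv2.imread("pics/top0.png"),None,fx=K,fy=K,interpolation=cv2.INTER_CUBIC)
    t=cv2.GaussianBlur(t,(9,9),0)
    s=cv2.resize(cv2.imread("pics/side0.png"),None,fx=K,fy=K,interpolation=cv2.INTER_CUBIC)
    px=lambda c:(np.array(c)+.5)/K-.5
    m=rect(t,180*K,225*K,212*K,295*K,lambda r:(r[...,2]>117)&(r[...,2]-r[...,0]>6))
    a,c,l=max(blobs(m,100),key=lambda b:b[0])
    l=cv2.morphologyEx(l.astype(np.uint8),cv2.MORPH_OPEN,np.ones((13,13)))
    cn,_=cv2.findContours(l,0,1);cn=max(cn,key=cv2.contourArea)
    R=cv2.minAreaRect(cn);b=[px(p) for p in cv2.boxPoints(R)]
    P=np.array([plane("top",p,.172) for p in b]);e=P[1]-P[0],P[2]-P[1];L=max(e,key=np.linalg.norm)
    print("beater",px(R[0]),plane("top",px(R[0]),.172),plane("top",px(c),.172),[np.linalg.norm(x) for x in e],np.degrees(np.arctan2(L[1],L[0])))
    m=rect(t,380*K,205*K,465*K,290*K,lambda o:(o[...,2]-o[...,0]>55)&(o[...,2]>112))
    C=[]
    for a,c,l in blobs(m,100):
        P=plane("top",px(c),.145);C.append(P);print("tooth",a/K/K,px(c),P)
    C=np.array(C);print("mouth",C.mean(0));d=C-C.mean(0);print(np.linalg.norm(d,axis=1)*1e3,np.degrees(np.arctan2(d[:,1],d[:,0]))%90)
    al=np.concatenate([np.argwhere(m)[:,::-1]]);(x,y),r=cv2.minEnclosingCircle(al.astype(np.float32));print("circ",plane("top",px((x,y)),.145),px(r))
    m=rect(t,100*K,225*K,250*K,295*K,lambda b:(b[...,0]-b[...,2]>40))
    for a,c,l in blobs(m,30): print("jaw",a/K/K,px(c),plane("top",px(c),.070))
    m=rect(t,395*K-40,205*K,465*K,290*K,lambda b:(b.max(2)<20)) 
    # beater side corners of top face
    f=rect(s,262*K,232*K,292*K,262*K,lambda r:(r[...,2]>170)&(r[...,2]-r[...,0]>12))
    bb=blobs(f,100)
    for a,c,l in bb:
        print("side beater top",a/K/K,px(c),plane("side",px(c),.172))
E
python3 m.py
```

```text
beater [197.07304382 254.04949951] [0.50630648 0.18918353 0.172     ] [0.50619574 0.18903776 0.172     ] [np.float64(0.0625587969752194), np.float64(0.01300307627086387)] -5.147214523239173
tooth 45.5 [421.40556319 235.80872253] [ 0.55140469 -0.17697408  0.145     ]
tooth 46.75 [434.36296791 238.66811497] [ 0.54708791 -0.19850782  0.145     ]
tooth 44.0625 [418.88492908 248.45230496] [ 0.52984389 -0.17255695  0.145     ]
tooth 45.625 [431.96575342 251.27876712] [ 0.5256212  -0.19421261  0.145     ]
mouth [ 0.53848942 -0.18556287  0.145     ]
[15.51036432 15.54045958 15.61726852 15.50513797] [33.62430881 33.59348974 33.6135135  33.90814756]
circ [ 0.53834184 -0.18551132  0.145     ] 12.357856750488281
jaw 42.8125 [156.2439781  263.87974453] [0.50505271 0.27889285 0.07      ]
jaw 9.4375 [189.58360927 263.65480132] [0.50693639 0.22006911 0.07      ]
jaw 43.25 [219.97145954 263.93027457] [0.50779386 0.16635758 0.07      ]
side beater top 130.5 [276.08824234 246.5911159 ] [0.5019986  0.19136105 0.172     ]
```

Emit:
servo_tool --rows '[[[0,0,-0.02],[0,0,0.925],0],[[0,0,-0.02],[0,0,0.925],0],[[0,0,-0.02],[0,0,0.925],0],[[0,0,-0.02],[0,0,0.925],0],[[-0.0228,0.0267,0],[0,0,0],0],[[-0.0228,0.0267,0],[0,0,0],0],[[-0.0228,0.0267,0],[0,0,0],0],[[-0.0228,0.0267,0],[0,0,0],0],[[-0.0228,0.0267,0],[0,0,0],0],[[-0.0228,0.0267,0],[0,0,0],0],[[-0.0228,0.0267,0],[0,0,0],0],[[-0.0228,0.0267,0],[0,0,0],0],[[-0.0228,0.0267,0],[0,0,0],0],[[-0.0228,0.0267,0],[0,0,0],0],[[-0.0228,0.0267,0],[0,0,0],0],[[-0.0228,0.0267,0],[0,0,0],0]]'

```text
clock: 1.43
tool_pos: [0.5011, -0.3476, 0.3063]
orientation: [180.0, -0.0, 175.0]
force: [0.6, -1.5, 0.6]
opening: 0.0877
```

```bash
python3 - <<'E'
from h import *
print("side proj beater, mouth",proj("side",[[.506,.189,.172],[.5385,-.1856,.145]]))
s=cv2.imread("pics/side0.png").astype(int)
K=4
from m import *
sb=cv2.resize(cv2.imread("pics/side0.png"),None,fx=K,fy=K,interpolation=2)
for th in (120,160,170,180):
    f=rect(sb,262*K,232*K,292*K,262*K,lambda r:(r[...,2]>th+20)&(r[...,2]-r[...,0]>12))
    print(th,[(a/16,(c+.5)/K-.5) for a,c,l in blobs(f,100)])
E
```

```text
side proj beater, mouth [[275.74725877 245.1008807 ]
 [391.64683805 183.73196475]]
120 [(np.float64(160.5), array([275.77336449, 246.61273364]))]
160 [(np.float64(114.6875), array([276.13317439, 246.60946866]))]
170 [(np.float64(92.1875), array([276.12161017, 246.61567797]))]
180 [(np.float64(26.3125), array([273.55017815, 244.35837292])), (np.float64(9.6875), array([281.09758065, 251.23306452]))]
```

Emit:
servo_tool --rows '[[[0.0028,0.0357,0],[0,0,0],0],[[0.0028,0.0357,0],[0,0,0],0],[[0.0028,0.0357,0],[0,0,0],0],[[0.0028,0.0357,0],[0,0,0],0],[[0.0028,0.0357,0],[0,0,0],0],[[0.0028,0.0357,0],[0,0,0],0],[[0.0028,0.0357,0],[0,0,0],0],[[0.0028,0.0357,0],[0,0,0],0],[[0.0028,0.0357,0],[0,0,0],0],[[0.0028,0.0357,0],[0,0,0],0],[[0.0028,0.0357,0],[0,0,0],0],[[0.0028,0.0357,0],[0,0,0],0],[[0.0028,0.0357,0],[0,0,0],0],[[0.0028,0.0357,0],[0,0,0],0],[[0.0028,0.0357,0],[0,0,0],0],[[0,0,0],[0,0,0],0]]'

```text
clock: 2.77
tool_pos: [0.5046, 0.1927, 0.3056]
orientation: [180.0, -0.1, 175.2]
force: [0.9, -0.3, -0.5]
opening: 0.0875
```

Emit:
servo_tool --rows '[[[0,-0.0015,0.03],[0,0,0],0],[[0,0,0.03],[0,0,0],0],[[0,0,0],[0,0,0],0]]'

```text
clock: 3.02
tool_pos: [0.5015, 0.1853, 0.2408]
orientation: [-179.7, -0.5, 175.0]
force: [-1.0, -0.5, -2.0]
opening: 0.0876
```

```bash
python3 - <<'E'
from h import *
o=telemetry.get_obs();print(o['tool_pos'],o['orientation'],o['joint_pos'])
for n in("side","top"): im=optics.snapshot(n)[:,:,::-1]; cv2.imwrite(f"pics/{n}1.png",im)
s=cv2.imread("pics/side1.png");t=cv2.imread("pics/top1.png")
a=cv2.resize(s[150:310,200:340],(560,600)) ;b=cv2.resize(t[200:300,100:260],None,fx=4,fy=4)
crop(s,195,150,150,150,4,"pics/d1.png");crop(t,110,190,160,120,5,"pics/d2.png")
E
```

```text
[0.50149577 0.18532032 0.24077456] [-179.72857179   -0.45297056  175.01614506] [  41.19892244    7.09281918  -15.2896901    -0.14968512  -68.12702737
 -136.12532154]
```

View pics/d1.png

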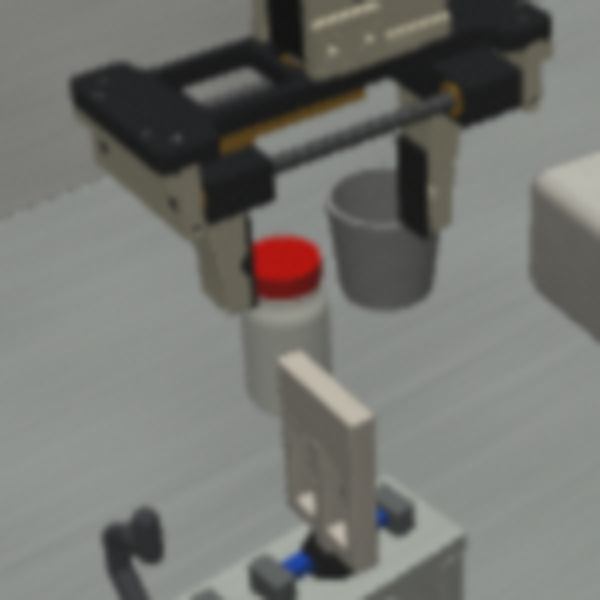

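View pics/d2.png

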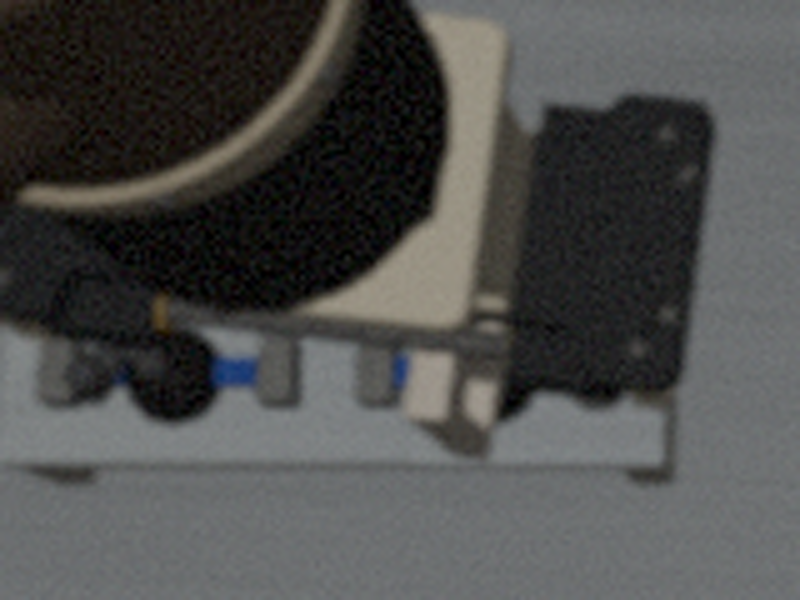

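Emit:
servo_tool --rows '[[[0,0,0],[0,0,0],0],[[0,0,0],[0,0,0],0],[[0,0,0],[0,0,0],0],[[0,0,0],[0,0,0],0]]'

```text
clock: 3.45
tool_pos: [0.5051, 0.1866, 0.2477]
orientation: [179.9, 0.1, 175.0]
force: [-0.6, -1.0, -0.2]
opening: 0.088
```

Emit:
servo_tool --rows '[[[0,0,0],[0,0,0],0],[[0,0,0],[0,0,0],0],[[0,0,0],[0,0,0],0]]'

```text
clock: 3.7
tool_pos: [0.5047, 0.1865, 0.2468]
orientation: [180.0, 0.0, 175.0]
force: [0.9, -0.0, 0.2]
opening: 0.0876
```

Emit:
servo_tool --rows '[[[0,0.0025,0.0177],[0,0,0],0],[[0,0,0.0177],[0,0,0],0],[[0,0,0.0177],[0,0,0],0],[[0,0,0.0177],[0,0,0],0],[[0,0,0.0177],[0,0,0],0],[[0,0,0.01],[0,0,0],0],[[0,0,0.0075],[0,0,0],0],[[0,0,0],[0,0,0],0],[[0,0,0],[0,0,0],0],[[0,0,0],[0,0,0],0],[[0,0,0],[0,0,0],0],[[0,0,0],[0,0,0],0]]'

```text
clock: 4.7
tool_pos: [0.5053, 0.1892, 0.1414]
orientation: [179.9, 0.1, 175.0]
force: [-0.3, 0.1, -0.3]
opening: 0.0875
```

```bash
python3 - <<'E'
from h import *
o=telemetry.get_obs();print(o['tool_pos'],o['orientation'],o['joint_pos'])
for n in("side","top"): im=optics.snapshot(n)[:,:,::-1]; cv2.imwrite(f"pics/{n}2.png",im)
s=cv2.imread("pics/side2.png")
crop(s,195,180,150,150,4,"pics/d3.png")
E
```

```text
[0.5052617  0.18921368 0.14140289] [1.79944016e+02 6.35715568e-02 1.75037718e+02] [ 4.13595427e+01  1.20177229e+01 -2.32673047e+01  8.96944605e-03
 -5.46305806e+01 -1.36326980e+02]
```

View pics/d3.png

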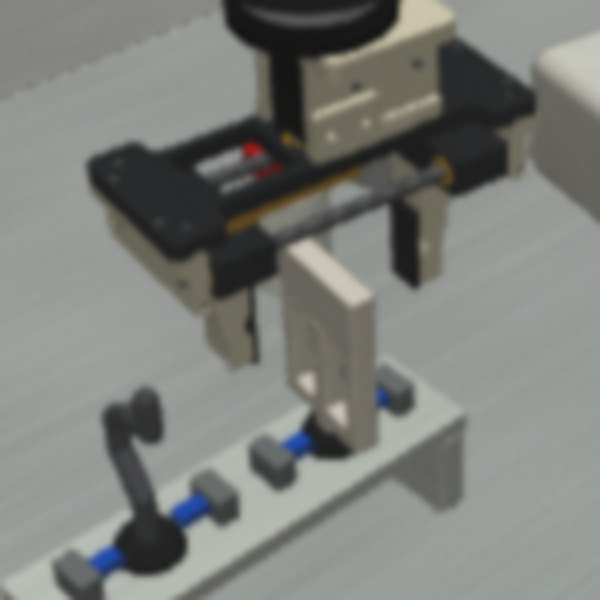

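The paddle (crop 330,340) stands centred between the open fingers, and the hook is clear. Next I close.

Emit:
servo_tool --rows '[[[0,0,0],[0,0,0],1],[[0,0,0],[0,0,0],1],[[0,0,0],[0,0,0],1],[[0,0,0],[0,0,0],1],[[0,0,0],[0,0,0],1],[[0,0,0],[0,0,0],1],[[0,0,0],[0,0,0],1],[[0,0,0],[0,0,0],1],[[0,0,0],[0,0,0],1],[[0,0,0],[0,0,0],1],[[0,0,0],[0,0,0],1],[[0,0,0],[0,0,0],1]]'

```text
clock: 5.8
tool_pos: [0.5049, 0.189, 0.1406]
orientation: [180.0, 0.0, 175.0]
force: [-0.3, -1.7, 0.2]
opening: 0.0137
```

Gripped at 13.7 mm (plate is 14 mm) with low side force. I pull up slowly.

Emit:
servo_tool --rows '[[[0,0,-0.002],[0,0,0],1],[[0,0,-0.002],[0,0,0],1],[[0,0,-0.002],[0,0,0],1],[[0,0,-0.002],[0,0,0],1],[[0,0,-0.002],[0,0,0],1],[[0,0,-0.002],[0,0,0],1]]'

```text
clock: 6.3
tool_pos: [0.5053, 0.1892, 0.1533]
orientation: [180.0, 0.1, 175.1]
force: [0.7, 0.0, -1.9]
opening: 0.0139
```

Emit:
servo_tool --rows '[[[0,0,-0.002],[0,0,0],1],[[0,0,-0.002],[0,0,0],1],[[0,0,-0.002],[0,0,0],1],[[0,0,-0.002],[0,0,0],1],[[0,0,0],[0,0,0],1],[[0,0,0],[0,0,0],1]]'

```text
clock: 6.8
tool_pos: [0.5049, 0.189, 0.1607]
orientation: [180.0, 0.0, 175.0]
force: [-0.7, -0.1, -2.3]
opening: 0.0139
```

```bash
python3 - <<'E'
from h import *
for n in("side","top"): im=optics.snapshot(n)[:,:,::-1]; cv2.imwrite(f"pics/{n}3.png",im)
s=cv2.imread("pics/side3.png")
crop(s,195,180,150,150,4,"pics/d4.png")
E
```

```text
(no output)
```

View pics/d4.png

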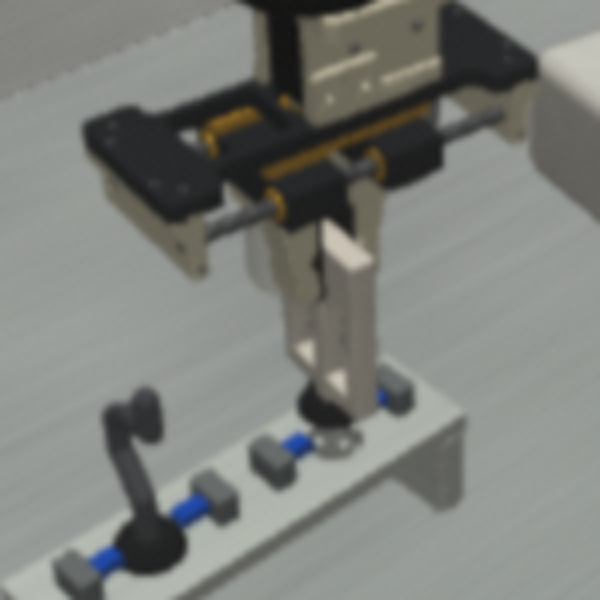

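The collar is out of the jaws: the hole shows at crop (335,440) and the force is about 2.3 N, which is the beater's weight. I keep lifting straight up.

Emit:
servo_tool --rows '[[[0,0,-0.008],[0,0,0],1],[[0,0,-0.008],[0,0,0],1],[[0,0,-0.012],[0,0,0],1],[[0,0,-0.012],[0,0,0],1],[[0,0,-0.015],[0,0,0],1],[[0,0,-0.015],[0,0,0],1],[[0,0,-0.02],[0,0,0],1],[[0,0,-0.02],[0,0,0],1],[[0,0,-0.015],[0,0,0],1],[[0,0,-0.01],[0,0,0],1],[[0,0,0],[0,0,0],1],[[0,0,0],[0,0,0],1],[[0,0,0],[0,0,0],1]]'

```text
clock: 7.98
tool_pos: [0.5043, 0.1888, 0.2946]
orientation: [-180.0, -0.1, 175.0]
force: [0.1, 0.1, -1.9]
opening: 0.0136
```

```bash
python3 - <<'E'
from h import *
for n in("side","top"): im=optics.snapshot(n)[:,:,::-1]; cv2.imwrite(f"pics/{n}4.png",im)
s=cv2.imread("pics/side4.png")
print(telemetry.get_obs()['tool_pos'])
crop(s,215,120,130,140,4,"pics/d5.png")
E
```

```text
[0.50439007 0.18867923 0.29437061]
```

View pics/d5.png

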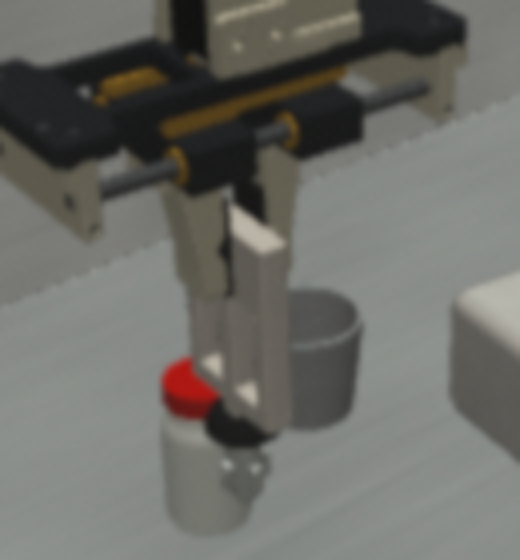

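Emit:
servo_tool --rows '[[[0,0,0],[0,0,0.525],1],[[0,0,0],[0,0,0.525],1],[[-0.0066,-0.02255,0],[0,0,0],1],[[-0.0066,-0.02255,0],[0,0,0],1],[[-0.0066,-0.02255,0],[0,0,0],1],[[-0.0066,-0.02255,0],[0,0,0],1],[[-0.0066,-0.02255,0],[0,0,0],1],[[-0.0066,-0.02255,0],[0,0,0],1],[[-0.0066,-0.02255,0],[0,0,0],1],[[-0.0066,-0.02255,0],[0,0,0],1],[[-0.0066,-0.02255,0],[0,0,0],1],[[-0.0066,-0.02255,0],[0,0,0],1],[[-0.0066,-0.02255,0],[0,0,0],1],[[-0.0066,-0.02255,0],[0,0,0],1],[[-0.0066,-0.02255,0],[0,0,0],1],[[-0.0066,-0.02255,0],[0,0,0],1],[[-0.0066,-0.02255,0],[0,0,0],1],[[-0.0066,-0.02255,0],[0,0,0],1]]'

```text
clock: 9.58
tool_pos: [0.5376, -0.1867, 0.2946]
orientation: [-180.0, -0.1, 168.7]
force: [-0.3, -0.1, -2.2]
opening: 0.0138
```

Emit:
servo_tool --rows '[[[0,0,0],[0,0,0],1],[[0,0,0],[0,0,0],1],[[0,0,0],[0,0,0],1],[[0,0,0],[0,0,0],1],[[0,0,0],[0,0,0],1],[[0,0,0],[0,0,0],1]]'

```text
clock: 10.08
tool_pos: [0.538, -0.1848, 0.2957]
orientation: [180.0, 0.0, 168.8]
force: [-0.3, -0.4, -1.6]
opening: 0.0139
```

```bash
python3 - <<'E'
from h import *
for n in("side","top"): im=optics.snapshot(n)[:,:,::-1]; cv2.imwrite(f"pics/{n}5.png",im)
s=cv2.imread("pics/side5.png")
print(telemetry.get_obs()['tool_pos'],plane("side",(391.7,184.4),.145))
crop(s,350,80,90,130,6,"pics/d6.png"); cv2.imwrite("pics/d6.png",cv2.resize(s[105:215,345:435],None,fx=5.4,fy=5.4,interpolation=2))
E
```

```text
[ 0.5380303  -0.18498261  0.29572068] [ 0.53637081 -0.18330986  0.145     ]
```

View pics/d6.png

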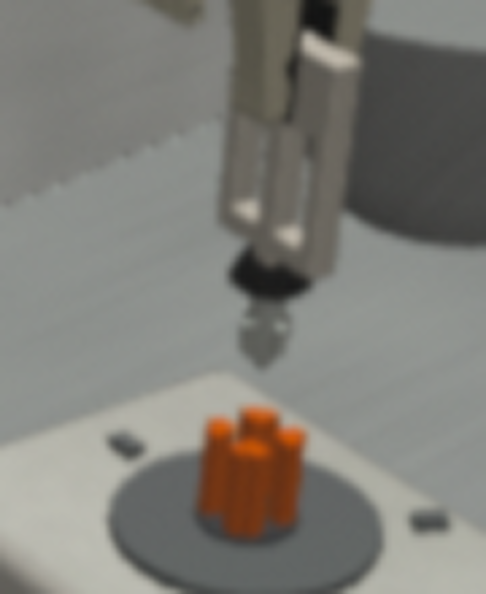

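View pics/top5.png

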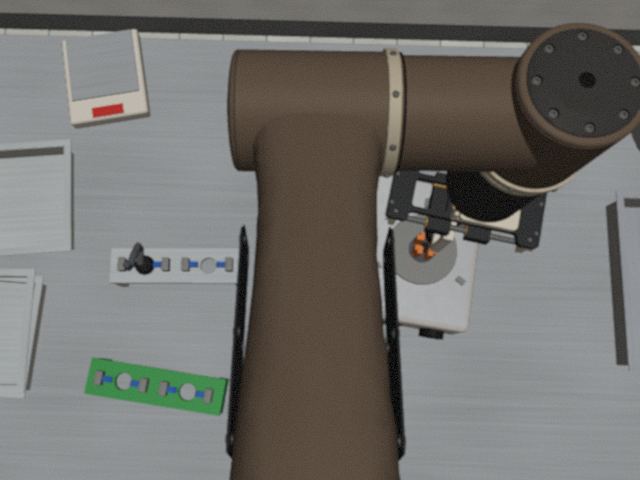

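```bash
python3 - <<'E'
from h import *
m=plane("side",(391.8,184.5),.145); t=plane("side",(393.1,172.0),.1757)
print(m,t,t-m); print(proj("side",[[*m[:2],.1757],[*m[:2],.2167]]))
s=cv2.imread("pics/side5.png"); crop(s,375,140,40,60,10,"pics/d7.png")
E
```

```text
[ 0.53590781 -0.18313263  0.145     ] [ 0.53942492 -0.18729558  0.1757    ] [ 0.00351711 -0.00416295  0.0307    ]
[[393.08843754 173.13092597]
 [394.87415731 157.37387168]]
```

View pics/d7.png

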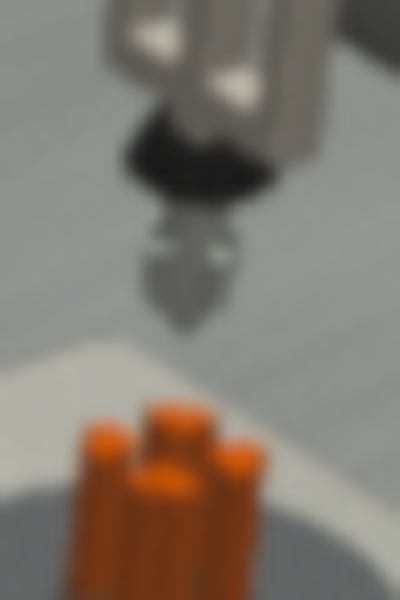

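Stem tip (393.1,172.5) is in line with the drive centre (391.8,184.4): the column matches the vertical line through the mouth. The drive is still at its measured yaw. I descend into the bore in steps.

Emit:
servo_tool --rows '[[[0.0012,-0.0003,0.005],[0,0,0],1],[[0,0,0.006],[0,0,0],1],[[0,0,0.006],[0,0,0],1],[[0,0,0.005],[0,0,0],1],[[0,0,0.004],[0,0,0],1],[[0,0,0.003],[0,0,0],1],[[0,0,0.002],[0,0,0],1],[[0,0,0.002],[0,0,0],1],[[0,0,0.002],[0,0,0],1],[[0,0,0],[0,0,0],1],[[0,0,0],[0,0,0],1],[[0,0,0],[0,0,0],1],[[0,0,0],[0,0,0],1]]'

```text
clock: 11.27
tool_pos: [0.5368, -0.1856, 0.2608]
orientation: [180.0, 0.0, 168.7]
force: [1.0, -0.2, -1.8]
opening: 0.0138
```

```bash
python3 - <<'E'
from h import *
for n in("side","top"): im=optics.snapshot(n)[:,:,::-1]; cv2.imwrite(f"pics/{n}6.png",im)
s=cv2.imread("pics/side6.png");t=cv2.imread("pics/top6.png")
o=telemetry.get_obs();print(o['tool_pos'],o['force'],o['moment'])
a=cv2.resize(s[145:215,365:415],(400,560),interpolation=2);b=cv2.resize(t[205:275,390:440],(400,560),interpolation=2)
cv2.imwrite("pics/d8.png",np.hstack([a,b]))
E
```

```text
[ 0.53678308 -0.18556873  0.26072382] [-0.53472184  0.24912638 -1.24342224] [0.01215405 0.00910262 0.0113703 ]
```

View pics/d8.png

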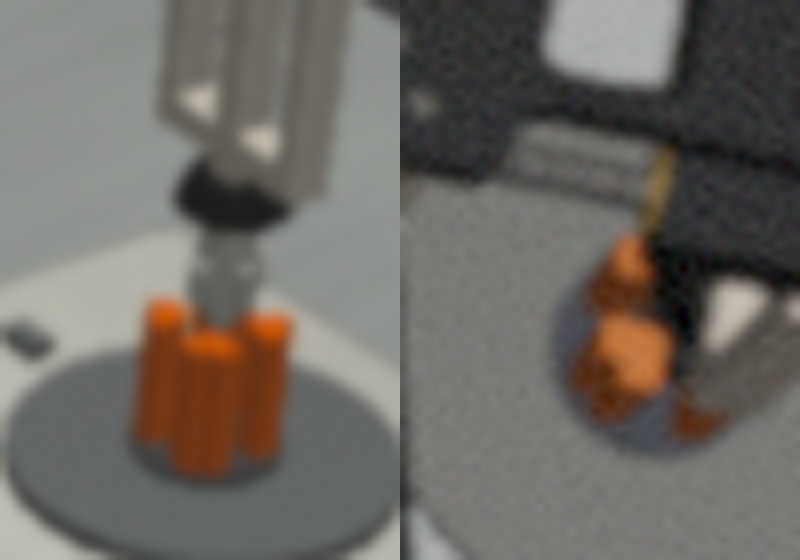

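Emit:
servo_tool --rows '[[[0,0,0.0015],[0,0,0],1],[[0,0,0.0015],[0,0,0],1],[[0,0,0.001],[0,0,0],1],[[0,0,0.001],[0,0,0],1],[[0,0,0],[0,0,0],1],[[0,0,0],[0,0,0],1]]'

```text
clock: 11.87
tool_pos: [0.5367, -0.1856, 0.2554]
orientation: [-180.0, -0.0, 168.7]
force: [0.1, -0.0, -1.6]
opening: 0.0137
```

Emit:
servo_tool --rows '[[[0,0,0.001],[0,0,0],1],[[0,0,0.001],[0,0,0],1],[[0,0,0.001],[0,0,0],1],[[0,0,0.001],[0,0,0],1],[[0,0,0],[0,0,0],1],[[0,0,0],[0,0,0],1]]'

```text
clock: 12.37
tool_pos: [0.5367, -0.1856, 0.2515]
orientation: [-180.0, -0.0, 168.7]
force: [0.7, -0.3, -2.3]
opening: 0.0141
```

Emit:
servo_tool --rows '[[[0,0,0.001],[0,0,0],1],[[0,0,0.001],[0,0,0],1],[[0,0,0.001],[0,0,0],1],[[0,0,0.001],[0,0,0],1],[[0,0,0.001],[0,0,0],1],[[0,0,0],[0,0,0],1],[[0,0,0],[0,0,0],1]]'

```text
clock: 12.95
tool_pos: [0.5367, -0.1856, 0.2465]
orientation: [-180.0, -0.0, 168.7]
force: [-0.3, 0.2, -1.5]
opening: 0.0142
```

```bash
python3 - <<'E'
from h import *
for n in("side",): im=optics.snapshot(n)[:,:,::-1]; cv2.imwrite(f"pics/{n}7.png",im)
s=cv2.imread("pics/side7.png")
o=telemetry.get_obs();print(o['tool_pos'],o['force'],o['moment'])
cv2.imwrite("pics/d9.png",cv2.resize(s[145:215,365:415],(400,560),interpolation=2))
E
```

```text
[ 0.53675018 -0.18557689  0.24657968] [-0.06989024  0.64145876 -1.4863466 ] [-0.03789677  0.01333865  0.02920627]
```

View pics/d9.png

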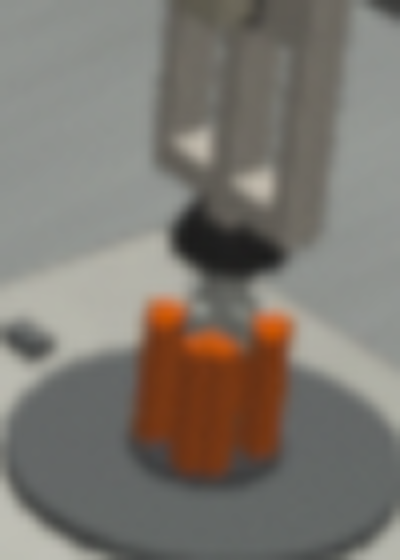

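Lugs are seen between the teeth at crop (225,300), with no reaction force. I go on down onto the plunger.

Emit:
servo_tool --rows '[[[0,0,0.0015],[0,0,0],1],[[0,0,0.0015],[0,0,0],1],[[0,0,0.0015],[0,0,0],1],[[0,0,0.0015],[0,0,0],1],[[0,0,0.0015],[0,0,0],1],[[0,0,0.0015],[0,0,0],1],[[0,0,0],[0,0,0],1],[[0,0,0],[0,0,0],1]]'

```text
clock: 13.67
tool_pos: [0.5368, -0.1857, 0.2378]
orientation: [-180.0, 0.0, 168.7]
force: [-0.8, 0.4, 3.0]
opening: 0.0136
```

Emit:
servo_tool --rows '[[[0,0,0.0015],[0,0,0],1],[[0,0,0.0015],[0,0,0],1],[[0,0,0.0015],[0,0,0],1],[[0,0,0.0015],[0,0,0],1],[[0,0,0.0015],[0,0,0],1],[[0,0,0.0015],[0,0,0],1],[[0,0,0],[0,0,0],1],[[0,0,0],[0,0,0],1]]'

```text
clock: 14.33
tool_pos: [0.5369, -0.1857, 0.2287]
orientation: [-180.0, 0.0, 168.7]
force: [-1.1, 1.3, 5.0]
opening: 0.0137
```

Emit:
servo_tool --rows '[[[0,0,0.001],[0,0,0],1],[[0,0,0.001],[0,0,0],1],[[0,0,0.001],[0,0,0],1],[[0,0,0.001],[0,0,0],1],[[0,0,0],[0,0,0],1],[[0,0,0],[0,0,0],1],[[0,0,0],[0,0,0],1]]'

```text
clock: 14.92
tool_pos: [0.5369, -0.1857, 0.2249]
orientation: [-180.0, 0.0, 168.7]
force: [-1.5, -0.3, 6.2]
opening: 0.0136
```

Emit:
servo_tool --rows '[[[0,0,0.001],[0,0,0],1],[[0,0,0],[0,0,0],1],[[0,0,0],[0,0,0],1]]'

```text
clock: 15.17
tool_pos: [0.5369, -0.1856, 0.2239]
orientation: [-180.0, 0.0, 168.7]
force: [-1.6, 0.6, 7.0]
opening: 0.0137
```

Emit:
servo_tool --rows '[[[0,0,0.001],[0,0,0],1],[[0,0,0],[0,0,0],1],[[0,0,0],[0,0,0],1]]'

```text
clock: 15.42
tool_pos: [0.537, -0.1857, 0.2235]
orientation: [-180.0, 0.1, 168.7]
force: [-2.4, 1.1, 8.5]
opening: 0.0138
```

Emit:
servo_tool --rows '[[[0,0,0.001],[0,0,0],1],[[0,0,0],[0,0,0],1],[[0,0,0],[0,0,0],1]]'

```text
clock: 15.67
tool_pos: [0.5372, -0.1858, 0.2234]
orientation: [-180.0, 0.1, 168.8]
force: [-4.5, 2.4, 15.4]
opening: 0.0134
```

The TCP stopped at 0.2234 while the force jumped to 15 N, a hard stop at the predicted home height of about 0.224. I check by eye.

```bash
python3 - <<'E'
from h import *
for n in("side","top"): im=optics.snapshot(n)[:,:,::-1]; cv2.imwrite(f"pics/{n}8.png",im)
s=cv2.imread("pics/side8.png");t=cv2.imread("pics/top8.png")
o=telemetry.get_obs();print(o['clock'],o['tool_pos'],o['force'],o['moment'],o['orientation'])
cv2.imwrite("pics/d10.png",np.hstack([cv2.resize(s[125:215,360:420],(400,600),interpolation=2),cv2.resize(t[205:265,390:430],(400,600),interpolation=2)]))
E
```

```text
15.7667 [ 0.53721367 -0.18575808  0.22338591] [-4.17831761  3.4418366  14.73739699] [ 1.09105662  1.69182022 -0.05146793] [-1.79984118e+02  1.21283733e-01  1.68760542e+02]
```

View pics/d10.png

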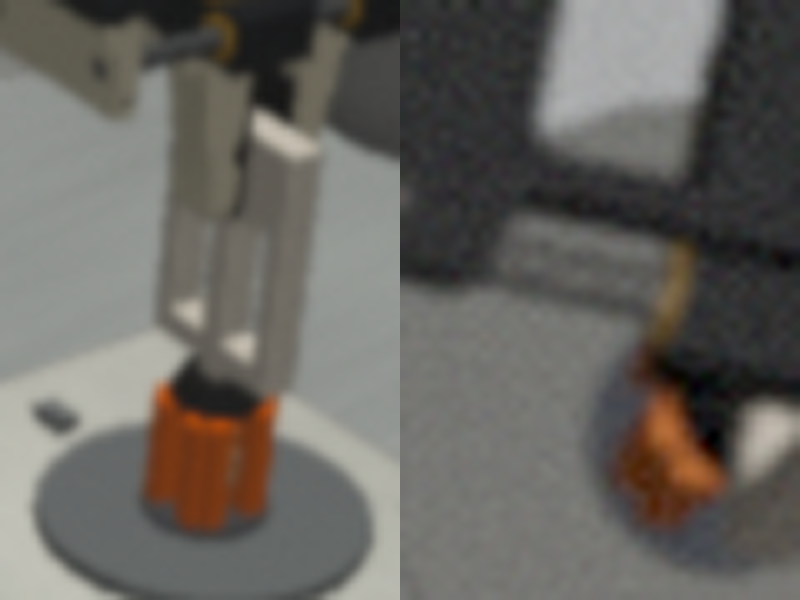

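View pics/top8.png

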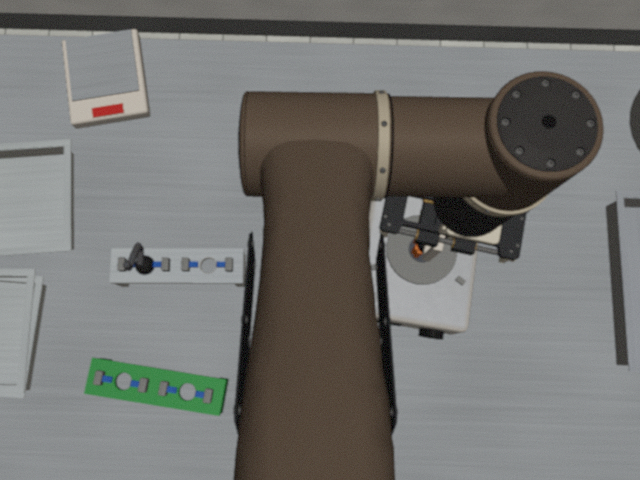

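Emit:
servo_tool --rows '[[[0.0006,0.0003,0],[0,0,0],1],[[0,0,0],[0,0,0],1],[[0,0,0],[0,0,0],1],[[0,0,0],[0,0,0],1],[[0,0,0],[0,0,0],1],[[0,0,0],[0,0,0],1]]'

```text
clock: 16.27
tool_pos: [0.537, -0.1856, 0.2234]
orientation: [-180.0, 0.2, 168.8]
force: [-1.9, 1.9, 13.0]
opening: 0.0137
```

Emit:
servo_tool --rows '[[[0,0,0.0005],[0,0,0],1],[[0,0,0],[0,0,0],1],[[0,0,0],[0,0,0],1],[[0,0,0],[0,0,0],1],[[0,0,0],[0,0,0],1],[[0,0,0],[0,0,0],1],[[0,0,0],[0,0,0],1],[[0,0,0],[0,0,0],1],[[0,0,0],[0,0,0],1],[[0,0,0],[0,0,0],1],[[0,0,0],[0,0,0],1],[[0,0,0],[0,0,0],1]]'

```text
clock: 17.27
tool_pos: [0.5371, -0.1856, 0.2234]
orientation: [-180.0, 0.2, 168.8]
force: [-3.0, 2.5, 16.7]
opening: 0.0138
```

```bash
python3 - <<'E'
from h import *
im=optics.snapshot("side")[:,:,::-1]; cv2.imwrite("pics/side9.png",im)
a=cv2.imread("pics/side0.png")
d=cv2.absdiff(a,im.copy()).max(2)
for n,(x0,y0,x1,y1) in dict(shaker=(252,205,280,235),cup=(282,190,306,228),hook=(205,270,250,330)).items(): print(n,d[y0:y1,x0:x1].mean())
o=telemetry.get_obs();print(o['tool_pos'],o['force'])
crop(im.copy(),200,120,240,220,3,"pics/d11.png")
E
```

```text
shaker 2.308333333333333
cup 1.8837719298245614
hook 2.2177777777777776
[ 0.53707632 -0.18563988  0.2233653 ] [-3.49386293  1.62727926 15.47042111]
```

View pics/d11.png

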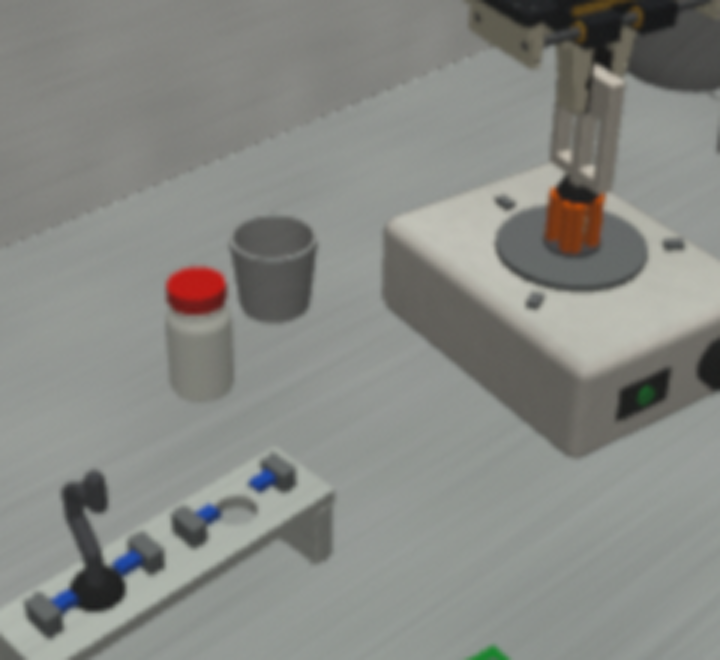

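The collar sits on the drive at crop (575,190). The shaker, cup, hook and rail are unchanged.

```bash
python3 -c "
from plant import ctrl
print(ctrl.close_job())"
```

```text
the job is handed in; nothing more can be done
None
```

The white beater is seated on the orange drive, and I handed the job in at about 17.3 s with the arm still gripping it and pressing down. I gripped it by its top plate, pulled it straight up out of the clip and carried it to the mixer. There I turned it about 6° to match the slots and slid it down onto the sprung plunger.

**Last checks**
- **Seating:** the tool stopped at z = 0.2234 m, against a predicted 0.2236 m for home. The force then rose from about 7 N to 15–17 N with no further movement, so the collar is on a hard stop. The side picture shows it on the teeth.
- **Grip:** the fingers held at about 13.8 mm on the 14 mm plate.
- **Other items:** the side view shows the shaker, cup and hook unmoved, and the rail looks unchanged.

**Disagreements:** the two cameras placed the drive about 2–3 mm apart, within roughly the stated calibration. I aimed between them, mostly on the top view. A side force of about 3–4 N remained at the end; a 0.6 mm nudge eased it only partly.

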